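Draw the recipe stand out to its second stop and hold it up

TASK

Set up the recipe stand: swing the brake lever at its foot to the middle one of the three marks and leave it there, then squeeze in the thumb button on the side of its head and pull the head straight up, past the first stop, to the second stop where both tubes are fully out. The mast sinks back when let go, so finish while gripping the head and holding it fully up; leave everything else on the worktop where it is.

Things in the scene. Friction and masses are not known exactly. Their poses are not given: they have to be found in the camera images.
- recipe_stand: telescoping recipe stand, fixed down: round steel foot (148 mm across, 13 mm thick) with an upright housing (60 mm across, top 100 mm above the worktop) holding two nested tubes and a grip head. Origin: on its upright axis at worktop height; z up; +x the side of the flat recipe clip on the head, +y the side of the thumb button, -y the side of the brake lever and its three marks
- brake_lever (a joint): angle (rad) of the brake lever about the stand's upright axis: 0 = over the mark nearest the clip (+x) side (locked), 0.65 = over the middle mark, 1.3 = over the last mark; grows clockwise from above. It turns stiffly (about 1.5 N at its knob) and stays where it is left. Below about 0.35 it blocks the lower tube
- lever_grip (a point): the point to grip on the lever: on the axis of the upright round black post (16 mm diameter) at the lever's end, 66 mm above the worktop; the post's top is at 84 mm, the flat lever arm below it ends at 33 mm. It lies 90 mm from the stand's axis. It may turn within the fingers
- middle_mark (a point): top of the middle one of the three raised ribs on the foot (5 mm wide, 44 to 67 mm from the axis) that mark the lever's settings: 55.5 mm from the stand's axis along its -y, 17 mm above the worktop. The other two ribs lie 0.65 rad to either side
- grip_head: black block on top of the tubes to pull by, 30 mm (x) by 34 mm (y) by 60 mm high, origin at the centre of its underside (100 mm above the worktop when the mast is down), axes as the stand's. The recipe clip stands out from its +x side, 15 to 45 mm from the axis, up to 33 mm above the underside; the -x side and the -y side (across from the button) are plain
- head_middle (a point): the point on the axis of the head level with the button, 34 mm above the head's underside (134 mm above the worktop when down). A pinch across the head along y here, one finger on the button and one on the plain far side, presses the button and holds the head at once (41 mm across, button out)
- button_face (a point): centre of the outer face of the round thumb button (21 mm diameter) on the head's +y side, 7 mm proud of the head when out, 24 mm from the axis
- thumb_button (a joint): how far the thumb button is pushed in (m), 0 = out, 0.0055 = fully in (still 1.5 mm proud). Spring of 2.4 N rising to 5.7 N fully in; it springs out when not pressed. Unless it is in by about 4 mm, a catch keeps the mast from leaving its lowest position
- upper_tube (a joint): how far the upper tube (with the head) is out of the lower tube (m): 0 = in, 0.075 = at its stop (the first stop). It comes first, with a pull of 3 to 4 N
- lower_tube (a joint): how far the lower tube is out of the housing (m): 0 = in, 0.075 = at its stop (the second stop, when the upper tube is also out: the head is then 150 mm higher). It follows after the first stop, with a pull of 8 to 11 N. Springs and weight draw both tubes back in when let go (down to about 15 mm out, where the catch comes to rest)
- lemon: lemon, a bystander behind the stand
- salt_shaker: salt shaker, 90 mm tall, 44 mm across, a bystander behind the stand
- mug: mug, 106 mm tall, a bystander at the left
- fork: fork lying at the right, a bystander
- bowl_counter: white bowl at the far right, a bystander
There are look-alikes about, which are no part of the job. Leave any orange look-alike of the recipe_stand alone.

How it is judged:
By the outcome, as a careful person would: the job done as asked, in the order asked, and still so for the second after the job is handed in, while the arm keeps its last pose, push and grip.
It also fails if it takes over 45 s, if anything falls off the work surface, if the arm or the gripper's body presses on something with over 40 N, if the wrist force passes 120 N, or if a joint passes its speed limit or range.

ROBOT

A 6-joint arm with a two-finger parallel gripper is mounted at the origin on a cart in front of the work surface, level with it; the furniture and walls round the work are solid. World frame = base frame: x ahead of the robot, y to its left, z up, the work surface at z = 0. Lengths are in mm, angles in rad, forces in N, time in s.
With the tool pointing down it reaches from about 400 to 925 mm from the base axis. Payload 12.5 kg.
Tool frame: the origin (TCP) lies midway between the tips of the shut fingers; the grasp point (between the pads) lies 19 mm behind it; z points along the fingers, y is the line along which they close (so a half turn about z gives the same grasp; the last joint's range is limited). The gripper opens to 95 mm and grips with 3 to 60 N. Pads are 20 mm wide; open, the fingers measure 119 mm over their backs; the gripper's body (75 mm by 180 mm) begins 59 mm behind the grasp point.
Start: joints at [-1.371, 0.491, 1.559, -0, 1.092, -0.106], TCP at [188.184, -596.017, 189.461] pointing down, gripper open.
Joint ranges: [-3.1, 3.1], [-0.84, 2.19], [0.05, 2.79], [-1.13, 4.28], [0.06, 2.93], [-2.69, 2.69]. Speed limits (rad/s): [2.22, 2.22, 2.79, 3.14, 3.14, 3.14].

INTERFACE

Orientations are given as [roll, pitch, yaw] about the fixed x, y, z axes, in that order (R = Rz(yaw) Ry(pitch) Rx(roll)).
In Python, from cell import state, read_camera, camera_info, env gives the robot as it stands.
- The arm moves only by the tool move_arm, never from a script. Its argument "commands" is a list of rows, each a list of 3 entries, a list of its own where there are three numbers: the shift along the world's x, y, z in cm, then the turn, a rotation vector about the world's x, y, z in degrees, then the opening, from 0 (shut) to 1 (fully open). A call has 1 to 10 rows; each row shifts and turns the commanded pose from where the row before left it; what a row does not reach is not made up. A row lasts 1/10 s, in which the tool goes at most 50 mm and 8.59 degrees, less where a joint would pass 70% of its speed; a pose out of reach is approached as far as the arm can. A call with a gripper value outside its range is refused whole. The fingers move at their own pace and stop on an object; the grip force is fixed at half the most. Time passes only in rows, so rows that do not move let the fingers close. It gives the time, the measured TCP pose, the force, the opening and the grip force at its end, in the units of the state.
- state(): the state, without advancing time (a new reading comes with each control period).
- read_camera(name): name is "scene" or "side" or "wrist"; returns the picture (384x512x3 uint8, blue, green, red); there is no depth.
- camera_info(name): a dict with "K" (3x3 intrinsics, pixels), "cam_to_world" (4x4, takes a point from camera to world coordinates). Camera axes: x right, y down, z forward; pixel columns grow to the right and rows downward; lengths in mm; the calibration is good to about 2 mm. A picture is of the moment at which its call begins: read the wrist's pose just before it. camera_info takes no time and is no camera call; for the wrist camera it gives the pose at the moment of the call.
- env.job_done(): hands the job in; it is judged then, once.
The state is a dict: "t": time; "joints": joint angles; "qvel": joint speeds; "tau": joint torques, N m; "eef_pos": TCP position; "tcp_rot": TCP orientation; "ft_force": force on the tool from outside, world axes, zero at the start; "moment": the same for the moment, N m; "opening": opening from 0.0 (shut) to 1.0 (fully open); "grip_force": force on a finger pad.
Only numpy, scipy, OpenCV 4.12 (cv2) and the standard library are available. Lean on these libraries where they do the work, as an engineer would, in place of code of your own. Each camera call takes 0.05 s, during which the arm holds its last target. There are 200 camera calls.

## Working session

There is one attempt and no reset: what is moved stays moved. The work goes in short steps, Python scripts to look and compute and a tool call to move; the robot and the scene stay as the last step left them, time stands still between calls to the robot, and variables do not carry over. Pictures are saved under pics/ and viewed, at most 10 in all, crops included, and the job is handed in when it is done.

Besides the shell and the picture viewer there is one more tool, called after ">>>" in YAML: its name, and indented under it one key for each argument. move_arm: Moves the arm, as the interface text tells. Its arguments: {"type":"object","properties":{"commands":{"type":"array"}},"required":["commands"]}

```bash
mkdir -p pics
python3 - <<'E'
from cell import *
import cv2
for n in ["scene","side"]:
    cv2.imwrite(f"pics/{n}0.png",cv2.resize(read_camera(n),(800,600),interpolation=cv2.INTER_CUBIC))
    i=camera_info(n);print(n,i["K"],i["cam_to_world"])
print(state())
E
```

```text
scene [[495.66261434   0.         269.88463055]
 [  0.         495.66261434 183.75453765]
 [  0.           0.           1.        ]] [[ 8.08656994e-01 -4.25852200e-01  4.05861762e-01 -2.32875860e+02]
 [-5.88060540e-01 -5.66300816e-01  5.77484361e-01 -1.11010251e+03]
 [-1.60831384e-02 -7.05658055e-01 -7.08369990e-01  1.36762585e+03]
 [ 0.00000000e+00  0.00000000e+00  0.00000000e+00  1.00000000e+00]]
side [[495.18954015   0.         254.17894386]
 [  0.         495.18954015 191.58880659]
 [  0.           0.           1.        ]] [[-8.28265871e-01 -3.58599874e-01  4.30559841e-01 -2.25949468e+02]
 [-5.60172564e-01  5.48432045e-01 -6.20829277e-01  9.81928307e+02]
 [-1.35035139e-02 -7.55399512e-01 -6.55125356e-01  1.24864257e+03]
 [ 0.00000000e+00  0.00000000e+00  0.00000000e+00  1.00000000e+00]]
{'t': 0.1, 'joints': array([-1.37058268e+00,  4.91491599e-01,  1.55939138e+00, -4.36758933e-06,
        1.09174188e+00, -1.05528354e-01]), 'qvel': array([ 0.00084892, -0.00119048, -0.0022925 , -0.00012969, -0.00049626,
        0.00035378]), 'tau': array([ 2.32417035e-03, -6.13625550e+01, -2.58605897e+01,  6.94131874e-02,
        4.70574468e-02, -5.34573303e-05]), 'eef_pos': array([ 188.13806385, -595.74495892,  188.92399238]), 'tcp_rot': array([-3.14056578e+00, -1.04873041e-04,  3.05743960e-01]), 'ft_force': array([0.26894585, 1.20439   , 0.88399451]), 'moment': array([-0.03054125, -0.01762412,  0.02030432]), 'grip_force': 0.0, 'opening': 0.9978948057698265}
```

View pics/scene0.png

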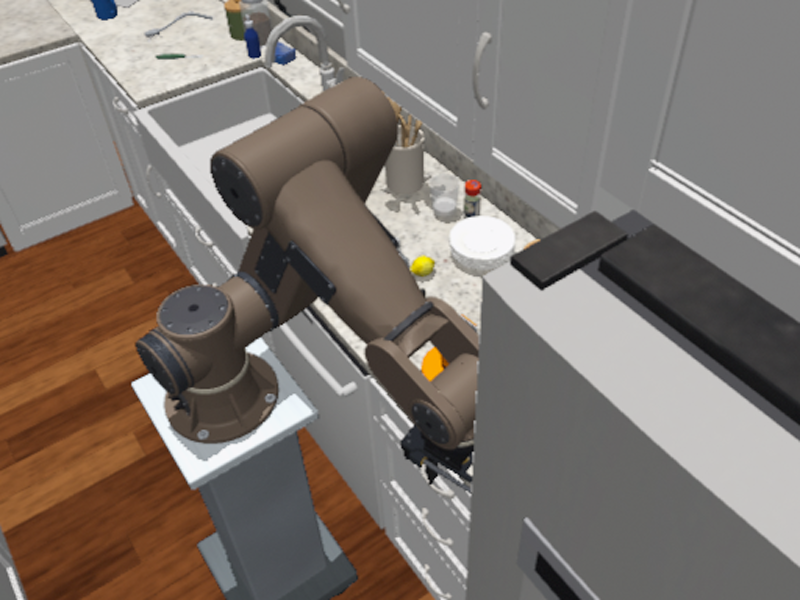

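View pics/side0.png

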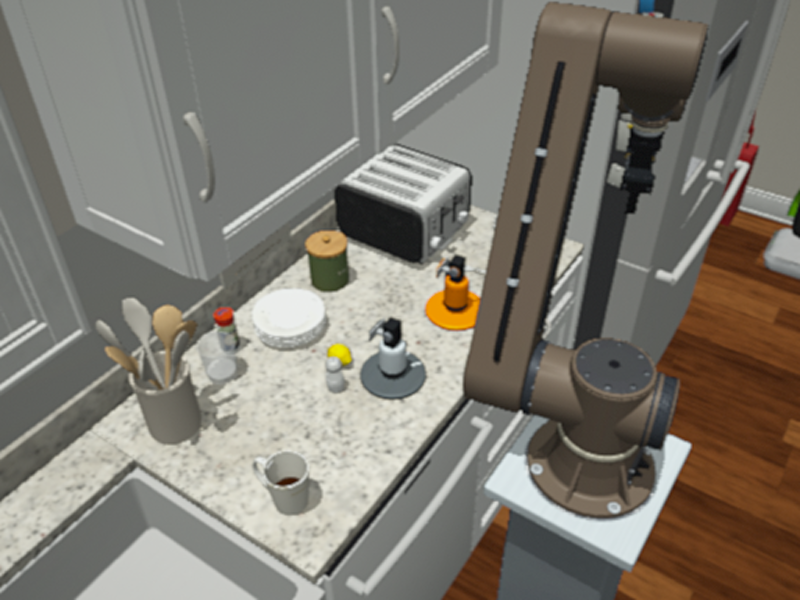

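The side view shows the grey stand at (392,360) and an orange look-alike at (455,300). The grey one is meant, because the orange is excluded. The lemon and shaker are at (340,354) and (335,373). I'll confirm with an enlarged crop.

```bash
cat > h.py <<'E'
from cell import *
import numpy as np, cv2
def ray(n,u,v,z,info=None):
    i=info or camera_info(n); M=np.array(i["cam_to_world"]); d=M[:3,:3]@np.linalg.solve(np.array(i["K"]),[u,v,1.]); o=M[:3,3]
    return o+d*(z-o[2])/d[2]
def proj(n,p,info=None):
    i=info or camera_info(n); M=np.array(i["cam_to_world"]); c=M[:3,:3].T@(np.asarray(p,float)-M[:3,3]); q=np.array(i["K"])@c; return q[:2]/q[2]
def crop(n,u0,v0,w,h,s,f):
    im=read_camera(n)[v0:v0+h,u0:u0+w]; cv2.imwrite(f,cv2.resize(im,None,fx=s,fy=s,interpolation=cv2.INTER_CUBIC))
E
python3 - <<'E'
from h import *
crop("side",205,190,80,70,8,"pics/c1.png")
print(ray("side",393/1.5625,376/1.5625,13))
print(ray("side",392/1.5625,330/1.5625,155))
E
```

```text
[450.35680639  27.96234177  13.        ]
[447.64757928  31.30617941 155.        ]
```

View pics/c1.png

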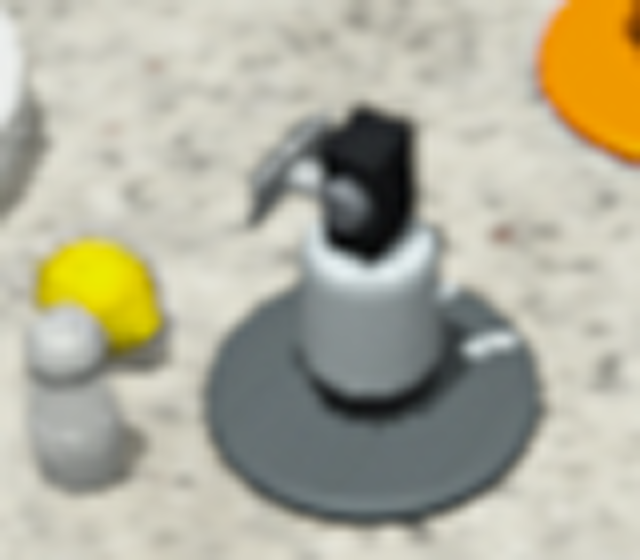

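Run:
```python
from h import *
f=lambda u,v,z:ray("side",205+(u+.5)/8-.5,190+(v+.5)/8-.5,z)
pts=np.array([f(u,v,z)[:2] for u,v,z in [(205,395,13),(543,400,13),(270,490,8),(370,521,6),(470,497,8),(225,330,13),(530,350,13)]])
from scipy.optimize import least_squares
r=least_squares(lambda p:np.hypot(*(pts-p).T)-74,[450,28]);c=r.x;print(c,r.fun)
for n,q in dict(rib1=(490,345,17),rib1a=(468,350,17),rib1b=(512,340,17),rib2=(450,292,17),btn=(346,202,134),cliptip=(255,210,125),headtop=(380,122,160)).items():
    p=f(*q)[:2];d=p-c;print(n,p,np.hypot(*d),np.degrees(np.arctan2(d[1],d[0])))
i=camera_info("wrist");print(i["cam_to_world"],i["K"])
```

```text
[460.10443532  15.27003834] [-1.32652623 -0.46674232 -1.94620144 -0.39056621  0.54401859 -1.57931908
 -3.88243221]
rib1 [428.06623855 -27.33088942] 53.303706234950674 -126.94514099568117
rib1a [434.37103652 -19.58336025] 43.32397959250347 -126.43965913270317
rib1b [421.74599754 -35.09739547] 63.31072687541753 -127.29189070261391
rib2 [460.42717411 -44.85900427] 60.1299087398439 -89.69247152506134
btn [459.24513848  32.73100309] 17.482096019812058 92.81739267314369
cliptip [493.29926453  49.45405528] 47.649173131405924 45.84109797119979
headtop [458.48054522   8.48035388] 6.981177132811454 -103.45076944711548
[[ 3.01292141e-01 -9.24672564e-01 -2.32816871e-01  2.53703551e+02]
 [-9.53531337e-01 -2.92433665e-01 -7.25295869e-02 -5.75736139e+02]
 [-1.01737196e-03  2.43850777e-01 -9.69812231e-01  3.83102315e+02]
 [ 0.00000000e+00  0.00000000e+00  0.00000000e+00  1.00000000e+00]] [[326.11933095   0.         251.82156251]
 [  0.         326.11933095 192.38586276]
 [  0.           0.           1.        ]]
```

The crop confirms the grey stand. Its axis is near (460,15) and its yaw is about 0, with ribs at -127° and -90°. The third rib and the lever are hidden behind the housing. I'll move to a view from above.

>>> move_arm:
  commands:
    - [[0, 0, 4.5], [0, 0, 0], 1]
    - [[0, 0, 4.5], [0, 0, 0], 1]
    - [[2.2, 4.2, 0], [0, 0, 6], 1]
    - [[2.2, 4.2, 0], [0, 0, 6], 1]
    - [[2.2, 4.2, 0], [0, 0, 6], 1]
    - [[2.2, 4.2, 0], [0, 0, 6], 1]
    - [[2.2, 4.2, 0], [0, 0, 6], 1]
    - [[2.2, 4.2, 0], [0, 0, 6], 1]
    - [[2.2, 4.2, 0], [0, 0, 6], 1]
    - [[2.2, 4.2, 0], [0, 0, 6], 1]

```text
t: 1.15
eef_pos: [364.6, -258.2, 279.5]
tcp_rot: [3.141, 0.0, 1.147]
ft_force: [0.9, 0.0, -0.6]
opening: 1.0
grip_force: 0.0
```

>>> move_arm:
  commands:
    - [[2.2, 4.2, 0], [0, 0, 6], 1]
    - [[2.2, 4.2, 0], [0, 0, 6], 1]
    - [[2.2, 4.2, 0], [0, 0, 6], 1]
    - [[0.5, 0, 1], [0, 0, 0], 1]
    - [[0, 0, 0], [0, 0, 0], 1]
    - [[0, 0, 0], [0, 0, 0], 1]

```text
t: 1.75
eef_pos: [434.9, -134.6, 289.3]
tcp_rot: [3.142, 0.0, 1.457]
ft_force: [0.6, -0.0, -1.0]
opening: 1.0
grip_force: 0.0
```

Run:
```python
from h import *
s=state();print(s["t"],s["eef_pos"],s["tcp_rot"],s["joints"])
i=camera_info("wrist");im=read_camera("wrist");np.save("w1.npy",i["cam_to_world"])
print(proj("wrist",[460,15,13],i))
cv2.imwrite("pics/w1.png",cv2.resize(im,(800,600),interpolation=cv2.INTER_CUBIC))
```

```text
1.75 [ 434.89347367 -134.61120911  289.31262741] [3.14155090e+00 2.04925212e-04 1.45656274e+00] [-4.45321112e-01  1.43651674e-01  1.80332966e+00 -1.93779385e-04
  1.19450522e+00 -3.31016331e-01]
[257.45536263  45.96864067]
```

View pics/w1.png

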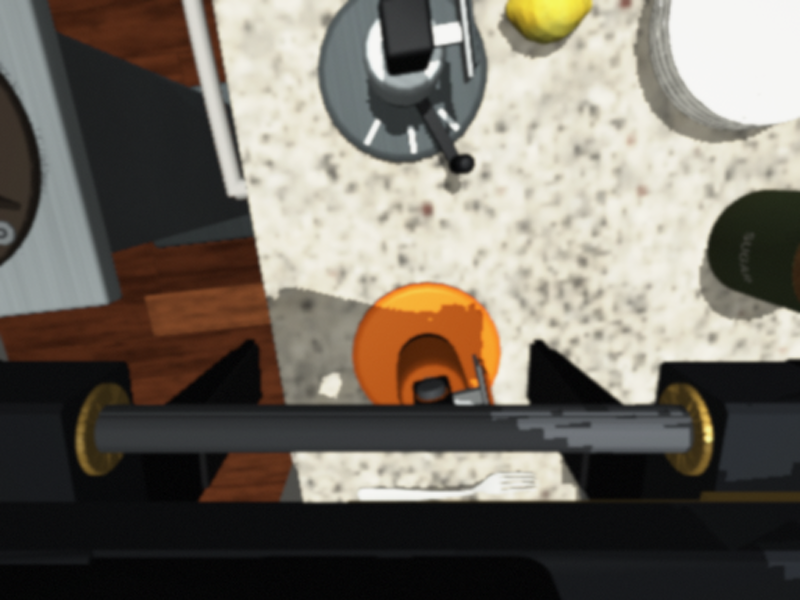

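The wrist view shows the grey stand at (405,75). Its ribs are at (372,131), (412,139) and (450,118). The lever lies between the middle rib and the clip-side rib, with its post top at (463,161). Next I'll compute the positions.

Run:
```python
from h import *
i=camera_info("wrist");i["cam_to_world"]=np.load("w1.npy")
f=lambda u,v,z:ray("wrist",(u+.5)/1.5625-.5,(v+.5)/1.5625-.5,z,i)[:2]
pts=np.array([f(u,v,13) for u,v in [(319,70),(325,100),(345,135),(372,154),(410,162),(487,70),(479,105),(340,27)]])
from scipy.optimize import least_squares
r=least_squares(lambda p:np.hypot(*(pts-p).T)-74,[450,28]);c=r.x;print(c,r.fun.round(1))
for n,q in dict(r3=(372,131,17),r2=(412,139,17),r1=(450,118,17),post=(463,160,84),headtop=(402,34,160)).items():
    p=f(*q);d=p-c;print(n,p,np.hypot(*d),np.degrees(np.arctan2(d[1],d[0])))
for q in [(380,75),(431,65),(378,0),(430,0)]: print(f(*q,160))
print("clip",f(463,0,133),f(471,75,133),"orange",f(425,350,13))
```

```text
[462.41851354  13.84455044] [-0.  -1.1 -0.9 -1.3 -0.5 -4.3 -5.1 -8.2]
r3 [428.21820108 -29.90180413] 55.52841534451568 -128.01781843057245
r2 [462.12398792 -40.47961192] 54.32496076145393 -90.31063358879443
r1 [496.62625541 -26.95987064] 53.24631802475098 -50.02574531005507
post [496.1061478  -63.77101353] 84.61106589756012 -66.53761625462748
headtop [456.6856859    9.64055592] 7.109070456272139 -143.74667618295547
[441.40132425 -10.74768507]
[471.75529856  -8.75163217]
[445.03753421  28.74416559]
[474.47459242  25.36973733]
clip [497.32032614  30.77913378] [498.91750331 -12.64098245] orange [ 454.23642002 -237.13007742]
```

>>> move_arm:
  commands:
    - [[1.2, 4.5, 0], [0, 0, 2], 1]
    - [[1.3, 4.5, 0], [0, 0, 2], 1]
    - [[0, 1, 0], [0, 0, 2], 1]
    - [[0, 0, 0], [0, 0, 0.5], 1]
    - [[0, 0, 0], [0, 0, 0], 1]

```text
t: 2.3
eef_pos: [459.9, -35.3, 289.3]
tcp_rot: [-3.141, 0.0, 1.57]
ft_force: [0.3, 0.1, 1.3]
opening: 0.999
grip_force: 0.0
```

Run:
```python
from h import *
s=state();print(s["t"],s["eef_pos"],s["tcp_rot"],s["joints"])
i=camera_info("wrist");im=read_camera("wrist");np.save("w2.npy",i["cam_to_world"])
u,v=proj("wrist",[461,0,60],i).astype(int);u0=max(u-100,0);v0=max(v-75,0);print(u0,v0)
cv2.imwrite("pics/w2.png",cv2.resize(im[v0:v0+150,u0:u0+200],None,fx=4,fy=4,interpolation=cv2.INTER_CUBIC))
```

```text
2.3 [459.85625162 -35.25823269 289.29443606] [-3.14132373e+00  2.86740566e-04  1.56968231e+00] [-2.19679472e-01  1.53445049e-01  1.79126616e+00 -3.63306631e-04
  1.19708182e+00 -2.18432753e-01]
152 61
```

View pics/w2.png

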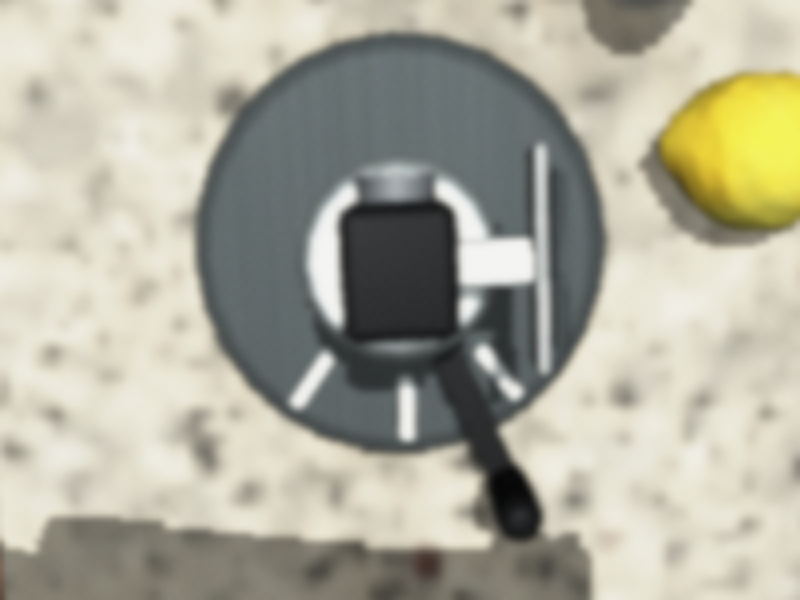

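The enlarged view clearly shows the foot centred at (401,242), the head top at (399,271), the middle rib at (407,408), and the post top at (519,518). The button is at (397,185) and the clip is on the right.

Run:
```python
from h import *
i=camera_info("wrist");i["cam_to_world"]=np.load("w2.npy")
f=lambda u,v,z:ray("wrist",152+(u+.5)/4-.5,61+(v+.5)/4-.5,z,i)[:2]
c=(f(197,242,11)+f(606,242,11)+f(401,33,12)+f(401,452,11))/4;print("foot",c)
h=f(399,271,160);print("head",h)
for n,q in dict(r3=(312,380,17),r2=(407,410,17),r1=(499,373,17),post=(519,518,84),lug=(505,480,60)).items():
    p=f(*q);d=p-c;print(n,p,np.hypot(*d),np.degrees(np.arctan2(d[1],d[0])))
print([f(*q,160).round(1).tolist() for q in [(341,203),(457,203),(345,340),(458,340)]], f(540,145,130),f(545,372,130))
```

```text
foot [460.35676456  16.46910586]
head [459.8825062   15.69059569]
r3 [428.33251858 -30.16790021] 56.573515577364915 -124.4762290181228
r2 [462.39184658 -41.0374912 ] 57.542595208864135 -87.9732243287669
r1 [495.32162194 -27.70620744] 56.33826015120651 -51.6383080351617
post [497.43358341 -64.79465931] 89.32239375120773 -65.47502522691947
lug [494.73018068 -57.67582691] 81.72516620020025 -65.12767209112998
[[445.9, 31.8], [473.9, 31.8], [446.5, -1.0], [474.4, -1.0]] [496.53463448  46.29710593] [499.37625035 -12.82620923]
```

>>> move_arm:
  commands:
    - [[1.3, -1.1, 0], [0, 0, 8.2], 0.7]
    - [[1.3, -1.0, 0], [0, 0, 8.2], 0.7]
    - [[1.15, -1.0, 0], [0, 0, 8.1], 0.6]
    - [[0, 0, -4], [0, 0, 0], 0.6]
    - [[0, 0, -4], [0, 0, 0], 0.6]
    - [[0, 0, -4], [0, 0, 0], 0.6]
    - [[0, 0, 0], [0, 0, 0], 0.6]
    - [[0, 0, 0], [0, 0, 0], 0.6]

```text
t: 3.15
eef_pos: [497.9, -66.1, 170.2]
tcp_rot: [-3.141, -0.0, 1.997]
ft_force: [-0.2, 0.4, 1.2]
opening: 0.6
grip_force: 0.0
```

Run:
```python
from h import *
s=state();print(s["t"],s["eef_pos"],s["tcp_rot"],s["joints"])
i=camera_info("wrist");im=read_camera("wrist");np.save("w3.npy",i["cam_to_world"])
print(proj("wrist",[497.3,-66.2,84],i)*1.5625,proj("wrist",[460,15.7,160],i)*1.5625)
cv2.imwrite("pics/w3.png",cv2.resize(im,(800,600),interpolation=cv2.INTER_CUBIC))
```

```text
3.15 [497.86094866 -66.13191836 170.16682469] [-3.14123019e+00 -2.61274624e-04  1.99688668e+00] [-2.63634883e-01  3.41199075e-01  1.87759909e+00 -3.64754126e-05
  9.23240361e-01 -6.89703272e-01]
[392.04047863 295.78486914] [390.91471498 111.33992964]
```

View pics/w3.png

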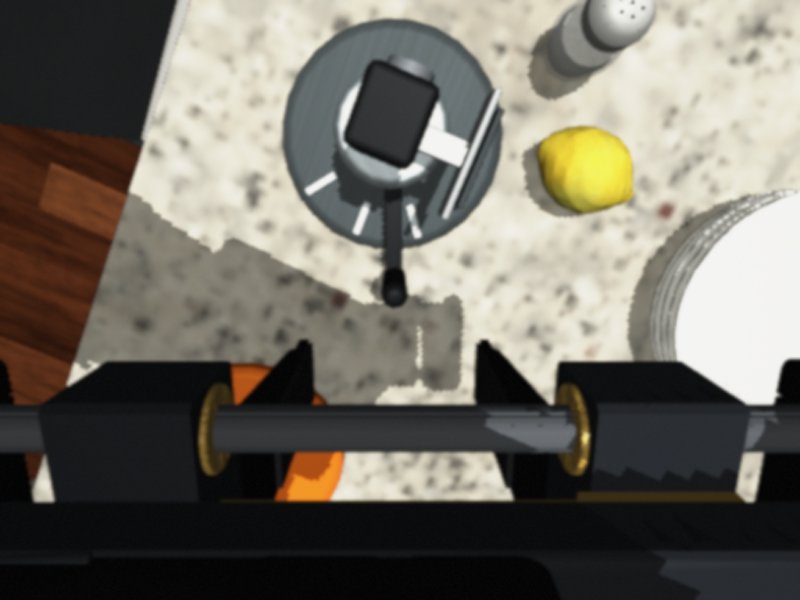

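The post shows at (395,292) against a prediction of (392,296), so the alignment is good. I'll descend to TCP z≈50 and grip.

>>> move_arm:
  commands:
    - [[0, 0, -4], [0, 0, 0], 0.6]
    - [[0, 0, -4], [0, 0, 0], 0.6]
    - [[0, 0, -2.5], [0, 0, 0], 0.6]
    - [[0, 0, -1.5], [0, 0, 0], 0.6]
    - [[0, 0, 0], [0, 0, 0], 0.6]
    - [[0, 0, 0], [0, 0, 0], 0]

```text
t: 3.8
eef_pos: [498.8, -65.5, 51.1]
tcp_rot: [3.14, 0.002, 1.998]
ft_force: [1.3, -0.6, -0.3]
opening: 0.56
grip_force: 0.0
```

>>> move_arm:
  commands:
    - [[0, 0, 0], [0, 0, 0], 0]
    - [[0, 0, 0], [0, 0, 0], 0]
    - [[0, 0, 0], [0, 0, 0], 0]
    - [[0, 0, 0], [0, 0, 0], 0]

```text
t: 4.2
eef_pos: [497.9, -65.1, 49.9]
tcp_rot: [3.141, 0.0, 1.999]
ft_force: [-0.7, 0.4, 0.7]
opening: 0.234
grip_force: 0.0
```

>>> move_arm:
  commands:
    - [[0, 0, 0], [0, 0, 0], 0]
    - [[0, 0, 0], [0, 0, 0], 0]
    - [[0, 0, 0], [0, 0, 0], 0]

```text
t: 4.5
eef_pos: [497.7, -65.1, 49.6]
tcp_rot: [3.141, 0.0, 1.999]
ft_force: [-0.9, -1.0, 1.9]
opening: 0.148
grip_force: 30.0
```

>>> move_arm:
  commands:
    - [[-0.82, -0.33, 0], [0, 0, -5.7], 0]
    - [[-0.86, -0.26, 0], [0, 0, -5.7], 0]
    - [[-0.87, -0.17, 0], [0, 0, -5.7], 0]
    - [[-0.88, -0.1, 0], [0, 0, -5.7], 0]
    - [[0, 0, 0], [0, 0, 0], 0]
    - [[0, 0, 0], [0, 0, 0], 0]

```text
t: 5.1
eef_pos: [463.5, -73.7, 49.5]
tcp_rot: [-3.141, -0.0, 1.604]
ft_force: [-0.9, -0.4, 2.4]
opening: 0.147
grip_force: 30.0
```

Run:
```python
from h import *
s=state();print(s["t"],s["eef_pos"],s["tcp_rot"],s["ft_force"],s["opening"])
i=camera_info("wrist");im=read_camera("wrist")
d=s["eef_pos"][:2]-[460,15.7];print(np.hypot(*d),np.degrees(np.arctan2(d[1],d[0])))
cv2.imwrite("pics/w4.png",cv2.resize(im[0:260,130:390],None,fx=2.3,fy=2.3,interpolation=cv2.INTER_CUBIC))
```

```text
5.1 [463.48203663 -73.66834619  49.54260007] [-3.14147915e+00 -1.81385757e-05  1.60352391e+00] [-0.93302099 -0.43110657  2.35966329] 0.14656635783388106
89.43615533186427 -87.7687274419234
```

View pics/w4.png

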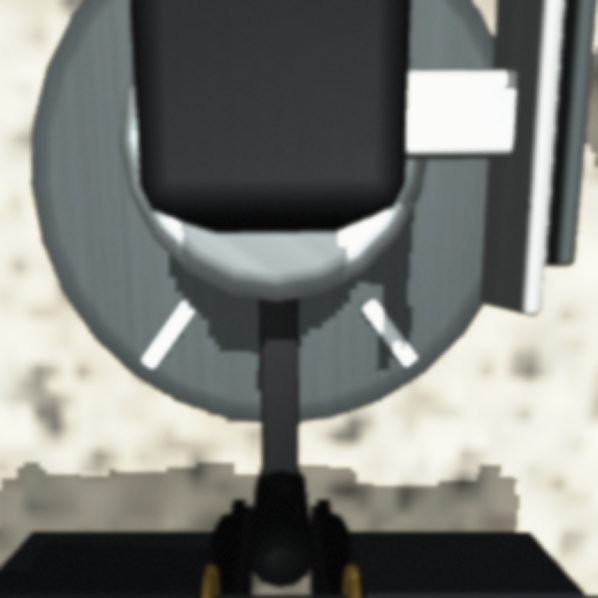

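The lever at (280,400) lies midway between the outer ribs at (168,335) and (390,332) and covers the middle one. I'll release it and rise.

>>> move_arm:
  commands:
    - [[0, 0, 0], [0, 0, 0], 0.5]
    - [[0, 0, 0], [0, 0, 0], 0.5]
    - [[0, 0, 0], [0, 0, 0], 0.5]
    - [[0, 0, 0], [0, 0, 0], 0.5]
    - [[0, 0, 3], [0, 0, 0], 0.5]
    - [[0, 0, 4.5], [0, 0, 0], 0.5]
    - [[0, 0, 4.5], [0, 0, 0], 0.5]
    - [[0, 0, 4.5], [0, 0, 0], 1]
    - [[0, 0, 4.5], [0, 0, 0], 1]
    - [[0, 0, 0], [0, 0, 0], 1]

```text
t: 6.15
eef_pos: [465.3, -74.1, 264.7]
tcp_rot: [3.133, 0.003, 1.601]
ft_force: [0.6, 0.8, -0.1]
opening: 0.695
grip_force: 0.0
```

>>> move_arm:
  commands:
    - [[0, 0.8, 0], [0, 0, -8.2], 1]
    - [[0, 0.8, 0], [0, 0, -8.2], 1]
    - [[0, 0.8, 0], [0, 0, -8.2], 1]
    - [[0, 0.8, 0], [0, 0, -8.2], 1]
    - [[0, 0.8, 0], [0, 0, -8.2], 1]
    - [[0, 0.8, 0], [0, 0, -8.2], 1]
    - [[0, 0.8, 0], [0, 0, -8.2], 1]
    - [[0, 0.8, 0], [0, 0, -8.2], 1]
    - [[-0.15, 0.8, 0], [0, 0, -8.2], 1]
    - [[-0.2, 0.8, 0], [0, 0, -8.2], 1]

```text
t: 7.15
eef_pos: [459.6, 6.8, 258.7]
tcp_rot: [-3.141, 0.001, 0.164]
ft_force: [-0.2, 0.3, 0.1]
opening: 0.997
grip_force: 0.0
```

>>> move_arm:
  commands:
    - [[0, 0.94, 0], [0, 0, -7.7], 1]
    - [[0, 0, 0], [0, 0, 0], 1]
    - [[0, 0, 0], [0, 0, 0], 1]

```text
t: 7.45
eef_pos: [459.8, 15.7, 259.0]
tcp_rot: [3.142, 0.001, 0.04]
ft_force: [0.5, 0.0, 0.3]
opening: 0.995
grip_force: 0.0
```

Run:
```python
from h import *
s=state();print(s["t"],s["eef_pos"],s["tcp_rot"],s["joints"],s["opening"])
i=camera_info("wrist");im=read_camera("wrist");np.save("w5.npy",i["cam_to_world"])
print(proj("wrist",[460,15.7,160],i)*1.5625)
cv2.imwrite("pics/w5.png",cv2.resize(im,(800,600),interpolation=cv2.INTER_CUBIC))
```

```text
7.45 [459.78555816  15.74676375 259.04296528] [3.14150182e+00 5.63908605e-04 4.01034899e-02] [-1.09390064e-01  1.78900143e-01  1.84316513e+00 -1.93096150e-04
  1.12007147e+00  1.42138691e+00] 0.9951908274921905
[393.04001501 291.82900467]
```

View pics/w5.png

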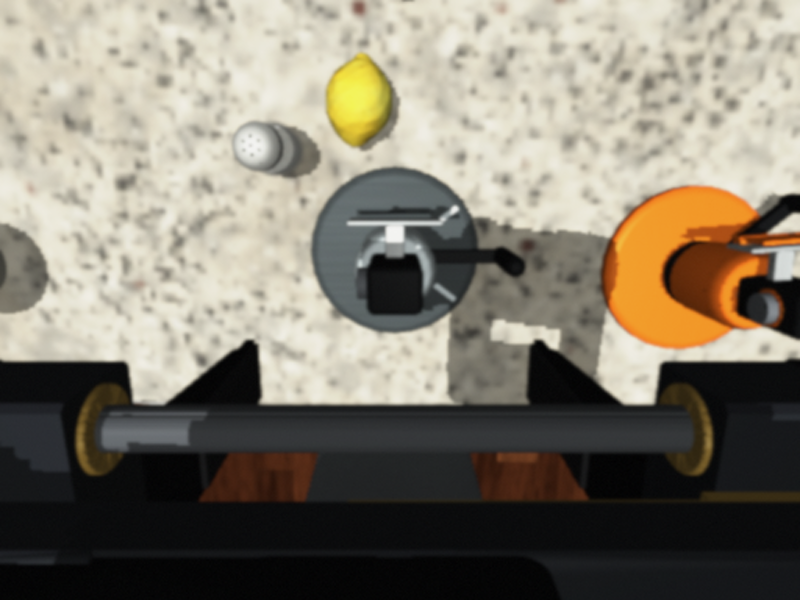

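The head top at (396,285) is centred between the fingers, and the lever still covers the middle mark. I'll descend so the pads are level with the button, then pinch.

>>> move_arm:
  commands:
    - [[0, 0.1, -4], [0, 0, 0], 1]
    - [[0, 0, -4], [0, 0, 0], 1]
    - [[0, 0, -3], [0, 0, 0], 1]
    - [[0, 0, -2], [0, 0, 0], 1]
    - [[0, 0, -1.4], [0, 0, 0], 1]
    - [[0, 0, 0], [0, 0, 0], 1]
    - [[0, 0, 0], [0, 0, 0], 0]
    - [[0, 0, 0], [0, 0, 0], 0]
    - [[0, 0, 0], [0, 0, 0], 0]
    - [[0, 0, 0], [0, 0, 0], 0]

```text
t: 8.5
eef_pos: [460.1, 16.7, 116.0]
tcp_rot: [3.141, -0.001, 0.036]
ft_force: [0.5, -0.1, 0.4]
opening: 0.719
grip_force: 0.0
```

>>> move_arm:
  commands:
    - [[0, 0, 0], [0, 0, 0], 0]
    - [[0, 0, 0], [0, 0, 0], 0]
    - [[0, 0, 0], [0, 0, 0], 0]
    - [[0, 0, 0], [0, 0, 0], 0]
    - [[0, 0, 0], [0, 0, 0], 0]

```text
t: 9.0
eef_pos: [460.1, 16.4, 115.6]
tcp_rot: [3.141, -0.0, 0.036]
ft_force: [-1.0, -5.1, 3.5]
opening: 0.353
grip_force: 30.0
```

The opening reads 33.5 mm with full grip force, and the lever post also read about 2 mm low, so the button is in. Now I'll pull up.

>>> move_arm:
  commands:
    - [[0, -0.05, 1], [0, 0, 0], 0]
    - [[0, 0, 1.5], [0, 0, 0], 0]
    - [[0, 0, 1.5], [0, 0, 0], 0]
    - [[0, 0, 1.5], [0, 0, 0], 0]
    - [[0, 0, 1.5], [0, 0, 0], 0]

```text
t: 9.5
eef_pos: [459.7, 16.3, 186.3]
tcp_rot: [-3.141, 0.0, 0.035]
ft_force: [1.0, -2.0, -4.4]
opening: 0.357
grip_force: 30.0
```

>>> move_arm:
  commands:
    - [[0, 0, 1], [0, 0, 0], 0]
    - [[0, 0, 1], [0, 0, 0], 0]
    - [[0, 0, 1.5], [0, 0, 0], 0]
    - [[0, 0, 1.5], [0, 0, 0], 0]
    - [[0, 0, 1.5], [0, 0, 0], 0]
    - [[0, 0, 0], [0, 0, 0], 0]

```text
t: 10.1
eef_pos: [459.9, 16.3, 251.5]
tcp_rot: [3.141, -0.001, 0.035]
ft_force: [-0.4, -1.8, -6.4]
opening: 0.359
grip_force: 30.0
```

>>> move_arm:
  commands:
    - [[0, 0, 0.7], [0, 0, 0], 0]
    - [[0, 0, 0.5], [0, 0, 0], 0]
    - [[0, 0, 0.3], [0, 0, 0], 0]
    - [[0, 0, 0], [0, 0, 0], 0]
    - [[0, 0, 0], [0, 0, 0], 0]

```text
t: 10.6
eef_pos: [459.8, 16.3, 265.4]
tcp_rot: [3.142, 0.0, 0.035]
ft_force: [-0.1, -0.7, -6.3]
opening: 0.357
grip_force: 30.0
```

>>> move_arm:
  commands:
    - [[0, 0, 0.1], [0, 0, 0], 0]
    - [[0, 0, 0.1], [0, 0, 0], 0]
    - [[0, 0, 0], [0, 0, 0], 0]
    - [[0, 0, 0], [0, 0, 0], 0]

```text
t: 11.0
eef_pos: [459.3, 16.3, 266.4]
tcp_rot: [-3.141, 0.002, 0.035]
ft_force: [2.3, -1.4, -27.0]
opening: 0.359
grip_force: 29.9
```

Run:
```python
from h import *
s=state();print(s["t"],s["eef_pos"],s["ft_force"],s["opening"],s["grip_force"])
print([((proj("side",p)-[190,130])*5).round() for p in [[460,15.7,310],[460,15.7,250],[460,15.7,100]]])
crop("side",190,130,120,120,5,"pics/s2.png")
s=state();print(s["t"],s["eef_pos"],s["ft_force"],s["grip_force"])
```

```text
11.0 [459.28715954  16.29863435 266.40606544] [  2.29170287  -1.36321951 -27.02027491] 0.35896902045445295 29.922813400626183
[array([298., 198.]), array([299., 274.]), array([304., 446.])]
11.05 [459.2571432   16.29297099 266.38360445] [  1.79637258  -0.78530761 -26.70629155] 29.922734946012497
```

View pics/s2.png

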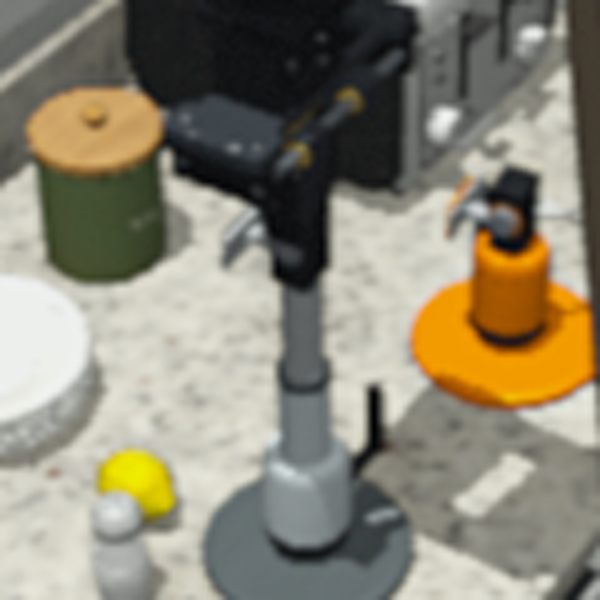

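Both tubes are out, with the head underside at about (299,280) as predicted for 250 mm. The 27 N load shows it is at the stop, and the lever post stands at (375,415).

```bash
python3 -c "
from cell import env
print(env.job_done())"
```

```text
the job is handed in; nothing more can be done
None
```

The job is handed in: the brake lever is on the middle mark, and the gripper is holding the head with the button in, both tubes out at the second stop; nothing else was touched.

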